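# Move a clip-in filter cartridge to the rinse holder

### The job

The filter cartridge is snapped into the teal circulation block. Pinch its two blue tabs together to free it, draw it straight out, and press it into the orange socket of the grey rinse block until it is fully home and both tabs have sprung out and locked; then let go. Work gently: never tug it while it is still locked, never lean hard on either block, and leave the other things on the bench where they are.

Things in the scene. Friction and masses are not known exactly. Their poses are not given: they have to be found in the camera images.
- cartridge: Loose filter cartridge, 0.1 to 0.2 kg, 36 x 36 mm in plan, 106 mm tall: white foot (z 0 to 60 mm), pink clear housing, white cap to z 96, two red stoppers to z 106. Origin at the centre of its underside, z up. A blue sprung tab stands on its +y and on its -y side. It looks the same turned half round about z and may be fitted either way.
- cartridge_grip (a point): Point on the cartridge's axis, 70 mm above its underside, midway between the two tabs' ribbed finger pads: the place to pinch, along the cartridge's y. Pads: outer faces at y = +/-25 mm when sprung out, 24 mm wide in x, z 50 to 88 mm above the underside.
- cartridge_barbs (a point): Point on the cartridge's axis, 20 mm above its underside, level with the flat tops of the tabs' barbs (8 mm high, outer faces y = +/-25.5 mm, 18 mm wide in x), which hook under the ledges of a socket.
- tab_left (a joint): +y tab of the cartridge: 0 m = sprung fully out (locked when in a socket), 0.0055 m = pressed in to its stop. Spring 3.6 N at 0, about 10 N at the stop; a barb clears its ledge from 0.0035 m on.
- tab_right (a joint): -y tab of the cartridge, likewise: 0 m = sprung out, 0.0055 m = pressed in to its stop.
- loop: Teal circulation block, fixed, 80 (x) x 100 (y) x 38 mm with a white socket rising to z 52 mm; origin at the centre of its underside, z up. The cartridge starts locked in it, axes along the block's within about 1 mm of play. A sprung seal pad pushes it up with about 8 N. More than 45 N of contact between cartridge and block (14 N at rest; a 30 N tug while locked) breaks it.
- loop_socket (a point): Point on the axis of the white socket, 14 mm above the teal block's underside, where the centre of the cartridge's underside is when locked.
- rinse: Grey rinse block, fixed, sized alike; orange socket, rim 52 to 72 mm up; origin at the centre of its underside, z up and along the socket's axis. The cartridge's tabs must lie along this block's y. Mouth 38.4 x 38.4 mm (1.2 mm play each side), slots for the tabs 44 mm across, 5 mm funnel at 45 degrees round it. Over 45 N of contact (all touching faces summed) breaks it.
- rinse_socket (a point): On the socket's axis 14 mm above the rinse block's underside. The orange socket is height-adjustable, its setting NOT measured: the locked cartridge's underside is 0 to 20 mm above this point. Lowering it, tabs held in, a sprung seal is met 12 mm before locking depth (5 N, 8 N at depth), a hard stop 1.5 mm past it: press until 12 to 20 N, then let the tabs out. Too high, it won't lock.
- bottle: Bystander: pink jar with blue cap, 60 mm diameter, 140 mm tall, origin under its centre. Leave alone.
- beaker: Bystander: open glass beaker, 64 mm diameter, 80 mm tall, origin under its centre. Leave alone.
- cap: Bystander: black screw cap, 34 mm diameter, 18 mm high, between the blocks, origin under its centre. Leave alone.
- screwdriver: Bystander: screwdriver with red handle lying flat beyond the blocks, roughly along world y. Leave alone.
- clamp: Bystander: small steel pinch clamp, 40 x 16 mm, 40 mm high, origin under its centre. Leave alone.
- collar: Bystander: black ring, 68 mm diameter, 12 mm high, origin under its centre. Leave alone.
- spare_box: Bystander: closed blue box 90 x 60 x 35 mm, origin under its centre. Leave alone.
Not all that is in view belongs to the job. What is shaped like the cartridge but green or yellow is not meant.

How it is judged:
By the outcome, as a careful person would: the job done as asked, in the order asked, and still so for the second after the job is handed in, with the robot touching nothing.
It also fails if it takes over 48 s, if anything falls off the work surface, if the arm or the gripper's body presses on something with over 40 N, if the wrist force passes 120 N, or if a joint passes its speed limit or range.

### The arm

A 6-joint arm with a two-finger parallel gripper is mounted at the origin on the work surface. World frame = base frame: x ahead of the robot, y to its left, z up, the work surface at z = 0. Lengths are in m, angles in rad, forces in N, time in s.
With the tool pointing down it reaches from about 0.225 to 0.875 m from the base axis. Payload 3.4 kg.
Tool frame: the origin (TCP) lies at the very end of the fingers, on their centre line; the grasp point (between the pads) lies 19 mm behind it; z points along the fingers, y is the direction in which the jaws open and shut (so a half turn about z gives the same grasp; the last joint's range is limited). The gripper opens to 85 mm and grips with 20 to 120 N. Pads are 22 mm wide; open, the fingers measure 114 mm over their backs; the gripper's body (76 mm by 85 mm) begins 54 mm behind the grasp point. The pads swing forward as they close: fully open they stand 13 mm farther back than shut.
Start: joints at [-1.367, 0.276, 1.505, -0, 1.361, -0.121], TCP at [0.183, -0.545, 0.231] pointing down, gripper open.
Joint ranges: [-2.89, 2.89], [-0.75, 2.08], [0.22, 2.7], [-1.18, 4.32], [0.11, 2.71], [-2.7, 2.7]. Speed limits (rad/s): [2.57, 2.57, 3.14, 3.14, 3.14, 3.14].

### API

Orientations are given as a unit quaternion [w, x, y, z].
In Python, from rig import telemetry, optics, order gives the robot as it stands.
- The arm moves only by the shell command python3 -m creep 'ROWS' [FORCE]. ROWS is a JSON object of lists of equal length, an entry for each row: "slide": the shift along the world's x, y, z normalised to -1 to 1, where 1 is 0.15 m, a list of three; "twist": the turn, a rotation vector about the world's x, y, z normalised to -1 to 1, where 1 is 360 degrees, a list of three; "fingers": the gripper's target within -1 to 1 (fully open at 1, half-way at 0, shut at -1). A call has 1 to 20 rows; each row is the pose to reach, as a shift and turn from the pose commanded when the call began, turning the shorter way round; what a row does not reach only later rows make up. A row lasts 1/10 s, in which the tool goes at most 50 mm and 8.59 degrees, less where a joint would pass 70% of its speed; a pose out of reach is approached as far as the arm can. A call with a number of a shift or a turn outside -1 to 1 is refused whole. A call with a gripper value outside its range is refused whole. The fingers move at their own pace and stop on an object; FORCE is the grip in N (left out, the last holds). Time passes only in rows, so rows that repeat a pose let the fingers close. It gives the time, the measured TCP pose, the force and the opening at its end, in the units of the state.
- telemetry.get_state(): the state, without advancing time (a new reading comes with each control period).
- optics.get_image(name): name is "scene" or "top" or "wrist"; returns a dict with "img" (480x640x3 uint8, blue, green, red), "depth" (480x640 float32, m along the optical axis (not along the pixel's ray), 0 where there is no reading), "fovy" (degrees; the focal length in pixels is half the picture's height over the tangent of half this angle, whatever the lens; pixels are square), "cx", "cy" (the principal point, pixels), "world_from_camera" (4x4, takes a point from camera to world coordinates). Camera axes: x right, y down, z forward; pixel columns grow to the right and rows downward; lengths in m; the calibration is good to about 2 mm. A picture is of the moment at which its call begins.
- order.sign_off(): hands the job in, once; it reports no verdict.
The state is a dict: "clock": time; "qpos": joint angles; "qd": joint speeds; "effort": joint torques, N m; "position": TCP position; "ee_rot": TCP orientation; "contact_force": force on the tool from outside, world axes, zero at the start; "moment": the same for the moment, N m; "width": finger opening in m.
Only numpy, scipy, OpenCV 4.12 (cv2) and the standard library are available. Lean on these libraries where they do the work, as an engineer would, in place of code of your own. Each camera call takes 0.05 s, during which the arm holds its last target.

## Working session

There is one attempt and no reset: what is moved stays moved. The work goes in short steps, Python scripts to look and compute and a shell command to move; the robot and the scene stay as the last step left them, time stands still between calls to the robot, and variables do not carry over. Pictures are saved under pics/ and viewed, and the job is handed in when it is done.

```bash
ls; mkdir -p pics; cat > h.py <<'E'
import numpy as np, cv2
from rig import telemetry, optics
def grab(n,tag):
    d=optics.get_image(n); cv2.imwrite(f'pics/{tag}.png',d['img']); np.savez(f'pics/{tag}.npz',**{k:d[k] for k in d}); return d
def load(tag): return dict(np.load(f'pics/{tag}.npz'))
def P(d,u,v,z=None):
    f=240/np.tan(np.radians(float(d['fovy']))/2); T=d['world_from_camera']
    r=np.array([(u-d['cx'])/f,(v-d['cy'])/f,1.0])
    if z is None:
        w=np.median([x for x in d['depth'][int(v)-1:int(v)+2,int(u)-1:int(u)+2].ravel() if x>0]); return T[:3,:3]@(r*w)+T[:3,3]
    D=T[:3,:3]@r; return T[:3,3]+D*(z-T[2,3])/D[2]
def crop(tag,x0,y0,x1,y1,s,out):
    im=cv2.imread(f'pics/{tag}.png')[y0:y1,x0:x1]; cv2.imwrite(f'pics/{out}.png',cv2.resize(im,None,fx=s,fy=s,interpolation=cv2.INTER_CUBIC))
E
python3 - <<'E'
from h import *
print(telemetry.get_state())
for n in('scene','top','wrist'):
    d=grab(n,n+'0'); print(n,d['fovy'],d['cx'],d['cy'],d['world_from_camera'].round(3).tolist())
E
```

```text
pics
{'clock': 0.0, 'qpos': array([-1.36700514e+00,  2.76578236e-01,  1.50611084e+00,  4.13175209e-05,
        1.36069724e+00, -1.21016788e-01]), 'qd': array([-0.00102868,  0.00023401,  0.00120342, -0.00048428,  0.00109305,
       -0.00025797]), 'effort': array([ 2.08947880e-03, -4.16779125e+01, -2.45807594e+01, -6.38481310e-05,
        1.08723115e-02, -1.24965911e-05]), 'position': array([ 0.18339249, -0.54442528,  0.23045815]), 'ee_rot': array([-8.96898476e-04,  9.86841735e-01,  1.61686690e-01, -1.69234034e-05]), 'contact_force': array([ 0.3314981 ,  0.42258497, -0.35706949]), 'moment': array([0.03641811, 0.03962718, 0.01368033]), 'width': 0.08506115555251026}
scene 47.60682444143712 316.15930500937566 245.9822422947786 [[0.13, 0.621, -0.773, 1.464], [0.992, -0.083, 0.1, -0.123], [-0.003, -0.779, -0.627, 0.846], [0.0, 0.0, 0.0, 1.0]]
top 49.44059056373267 320.25062871170695 235.53824590277964 [[-0.001, -0.987, 0.162, 0.309], [-1.0, 0.001, -0.0, -0.004], [-0.0, -0.162, -0.987, 1.308], [0.0, 0.0, 0.0, 1.0]]
wrist 58.19626527136914 319.63277480211116 245.2018157180321 [[0.319, -0.898, -0.302, 0.262], [-0.948, -0.303, -0.1, -0.519], [-0.002, 0.318, -0.948, 0.372], [0.0, 0.0, 0.0, 1.0]]
```

View pics/scene0.png

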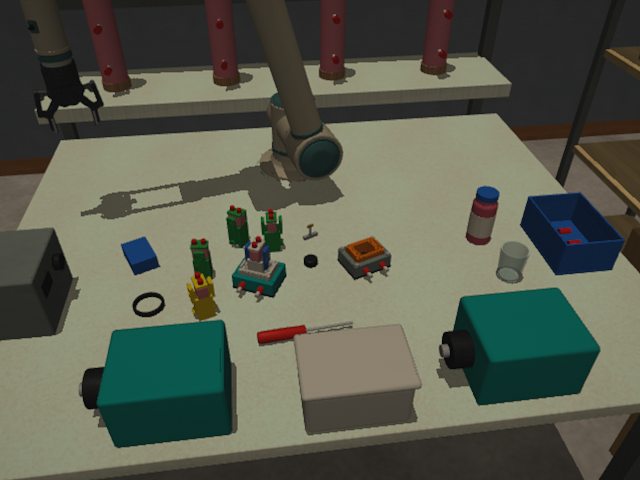

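View pics/top0.png

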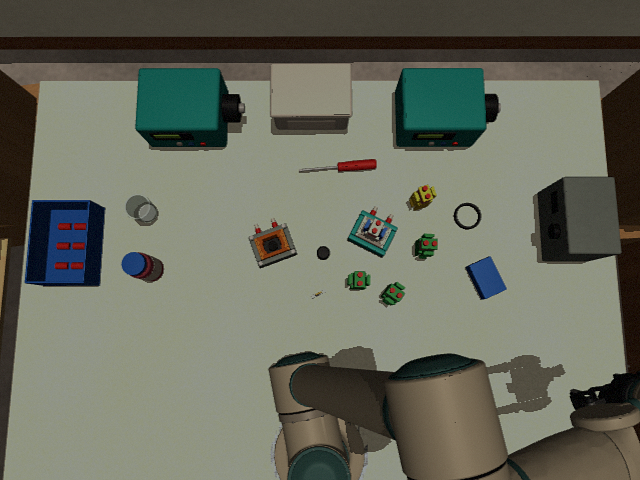

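Candidates in scene0: the white/pink cartridge in the teal block (258,258) matches. The green lookalikes at (237,227), (272,230) and (202,257) and the yellow one at (202,295) do not. I'll check this in close crops.

```bash
python3 - <<'E'
from h import *
crop('top0',235,195,445,305,3.8,'c1')
crop('scene0',180,195,400,310,3.6,'c2')
E
```

```text
(no output)
```

View pics/c1.png

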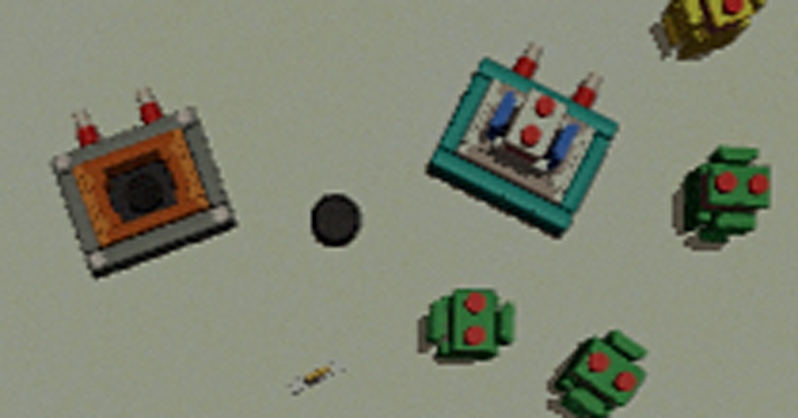

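View pics/c2.png

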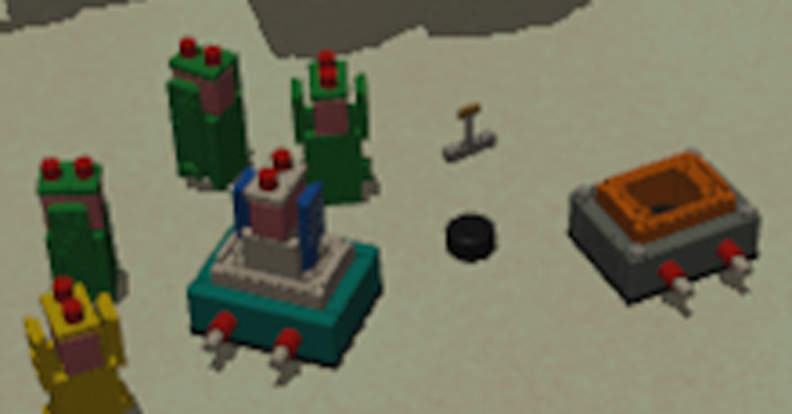

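The crops confirm it: the target has a white cap, pink housing, two red stoppers and blue tabs, and sits in the teal block at top (375,229). The orange socket is at top (272,244). Next I get rough positions.

```bash
python3 - <<'E'
from h import *
d=load('top0')
q=lambda u,v:(235+u/3.8,195+v/3.8)
for n,(u,v),z in [('stopA',(543,106),.12),('stopB',(529,135),.12),('tabL',(502,115),.1),('tabR',(566,145),.1),
 ('t1',(487,60),.038),('t2',(617,127),.038),('t3',(432,165),.038),('t4',(560,225),.038),
 ('g1',(55,160),.038),('g2',(190,110),.038),('g3',(235,222),.038),('g4',(97,268),.038),('o1',(73,168),.06),('o2',(182,128),.06),('o3',(212,207),.06),('o4',(100,245),.06)]:
    x=q(u,v); print(n,P(d,*x,z=z).round(4),P(d,*x).round(4))
E
```

```text
stopA [ 0.534  -0.1374  0.12  ] [ 0.5344 -0.1377  0.1177]
stopB [ 0.516  -0.1285  0.12  ] [ 0.5161 -0.1286  0.1195]
tabL [ 0.5321 -0.1141  0.1   ] [ 0.532  -0.1141  0.1007]
tabR [ 0.5132 -0.1534  0.1   ] [ 0.5131 -0.1533  0.1008]
t1 [ 0.5802 -0.1106  0.038 ] [ 0.581  -0.1109  0.0345]
t2 [ 0.5355 -0.1946  0.038 ] [ 0.5363 -0.1952  0.0337]
t3 [ 0.5106 -0.0739  0.038 ] [ 0.5133 -0.0748  0.021 ]
t4 [ 0.4713 -0.1561  0.038 ] [ 0.4718 -0.1566  0.0342]
g1 [0.5142 0.1709 0.038 ] [0.5151 0.1716 0.0327]
g2 [0.5471 0.0836 0.038 ] [0.554  0.0861 0.0015]
g3 [0.4735 0.0538 0.038 ] [0.4768 0.055  0.0122]
g4 [0.4438 0.1424 0.038 ] [0.4439 0.1425 0.037 ]
o1 [0.5055 0.1563 0.06  ] [0.5092 0.1593 0.0363]
o2 [0.5313 0.0871 0.06  ] [0.5354 0.0887 0.0371]
o3 [0.4803 0.0675 0.06  ] [0.4835 0.0688 0.0368]
o4 [0.4561 0.1382 0.06  ] [0.4589 0.1409 0.0362]
```

```bash

python3 -m creep '{"slide":[[0.756,0.912,0],[0.756,0.912,0],[0.756,0.912,0],[0.756,0.912,0]],"twist":[[0,0,-0.042],[0,0,-0.042],[0,0,-0.042],[0,0,-0.042]],"fingers":[1,1,1,1]}'
python3 -m creep '{"slide":[[0.756,0.912,0],[0.756,0.912,0],[0.756,0.912,0],[0.756,0.912,0]],"twist":[[0,0,-0.042],[0,0,-0.042],[0,0,-0.042],[0,0,-0.042]],"fingers":[1,1,1,1]}'
python3 -m creep '{"slide":[[0.756,0.912,0],[0.756,0.912,0],[0.756,0.912,0],[0.756,0.912,0],[0.756,0.912,0],[0.756,0.912,0]],"twist":[[0,0,-0.043],[0,0,-0.043],[0,0,-0.043],[0,0,-0.043],[0,0,-0.043],[0,0,-0.043]],"fingers":[1,1,1,1,1,1]}'
python3 - <<'E'
from h import *
grab('wrist','w1');s=telemetry.get_state();print(s['qpos'],s['contact_force'])
E
```

```text
clock: 0.55
position: [0.2983, -0.4049, 0.2311]
ee_rot: [-0.001, 1.0, 0.031, 0.0]
contact_force: [0.4, -0.7, 0.1]
width: 0.0856
clock: 0.95
position: [0.4115, -0.2687, 0.2312]
ee_rot: [-0.0, 0.995, -0.101, 0.0]
contact_force: [0.5, -1.2, -0.2]
width: 0.0855
clock: 1.55
position: [0.5236, -0.134, 0.2308]
ee_rot: [0.0, 0.972, -0.233, -0.001]
contact_force: [-0.3, -1.0, -0.1]
width: 0.0855
[-3.80270821e-01  2.24406474e-01  1.57753512e+00 -1.01465784e-03
  1.34080343e+00  1.66327581e+00] [ 0.30853499 -0.00147322  0.03150162]
```

View pics/w1.png

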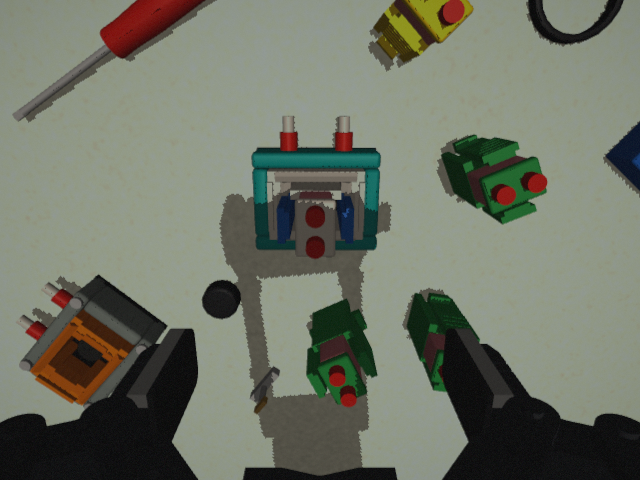

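The view shows the cartridge centred near (315,230), with its tabs at (287,218) and (346,218). The picture is well aligned with its axes. I'll enlarge it.

```bash
python3 - <<'E'
from h import *
crop('w1',240,110,395,260,5,'c3')
crop('w1',10,260,175,415,4.8,'c4')
E
```

```text
(no output)
```

View pics/c3.png

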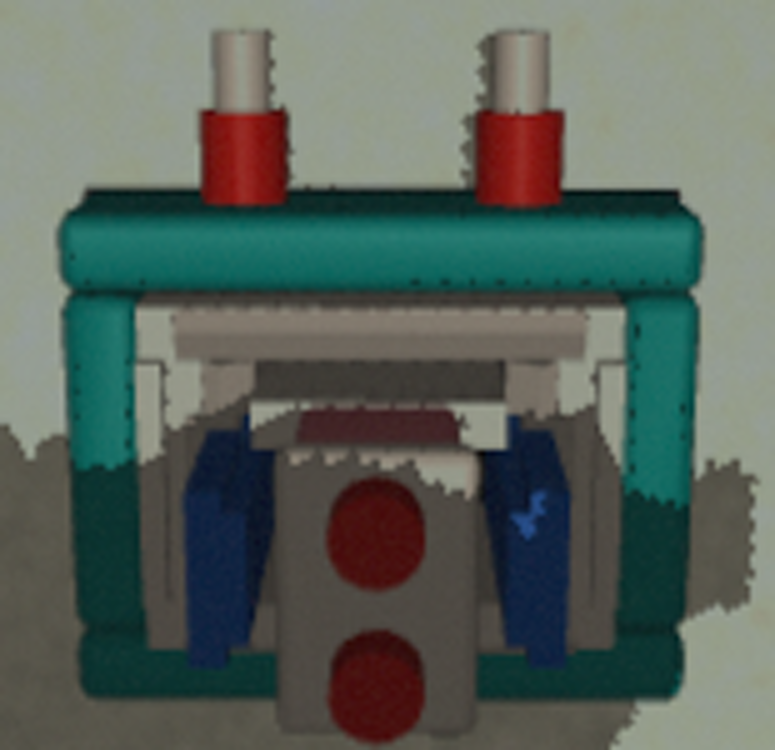

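View pics/c4.png

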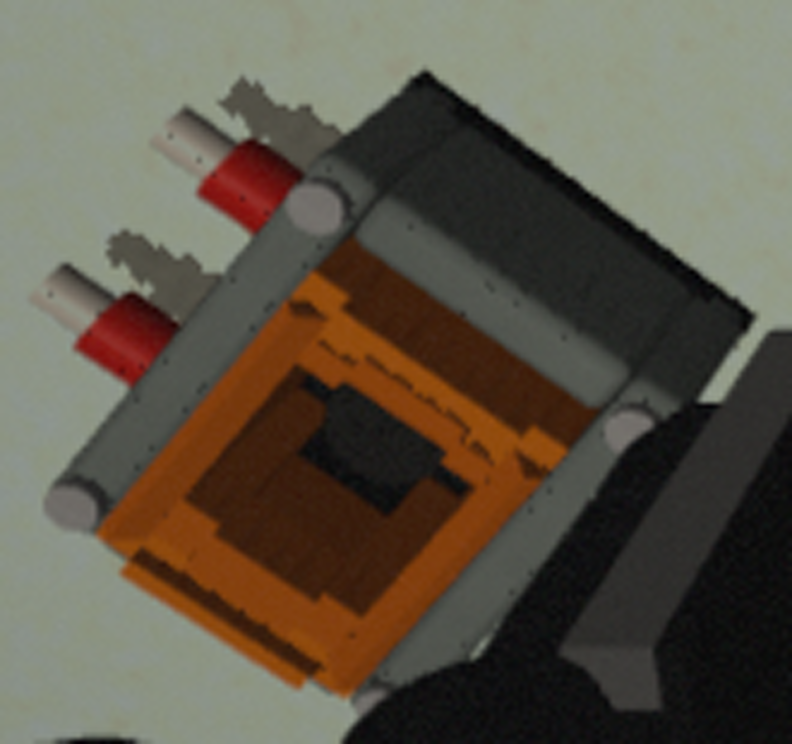

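```bash
cat >> h.py <<'E'
def cloud(d):
    f=240/np.tan(np.radians(float(d['fovy']))/2); T=d['world_from_camera']
    v,u=np.mgrid[0:480,0:640]; w=d['depth']
    p=np.stack([(u-d['cx'])/f*w,(v-d['cy'])/f*w,w],-1)@T[:3,:3].T+T[:3,3]
    p[w<=0]=np.nan; return p
E
python3 - <<'E'
from h import *
d=load('w1');p=cloud(d);im=d['img'].astype(int);b,g,r=im[...,0],im[...,1],im[...,2]
v,u=np.mgrid[0:480,0:640]
box=lambda x0,y0,x1,y1:(u>=x0)&(u<x1)&(v>=y0)&(v<y1)
def rect(m,n):
    q=p[m]; h=np.histogram(q[:,2],bins=np.arange(0,.14,.002)); print(n,m.sum(),[(round(e,3),c) for c,e in zip(*h) if c>15])
    return q
blue=(b>r+20)&(b>g+15)
for n,m in [('tabL',blue&box(270,185,300,260)),('tabR',blue&box(330,185,360,260)),('cap',box(290,190,340,260)&~blue)]:
    q=rect(m,n); 
    t=q[:,2]>(.097 if n!='cap' else .105); t&=q[:,2]<(.2 if n!='cap' else .113)
    (cx,cy),wh,a=cv2.minAreaRect((q[t,:2]*1000).astype(np.float32)); print('  ',cx,cy,wh,a,q[t].mean(0).round(4),q[t].min(0).round(4),q[t].max(0).round(4))
red=(r>g+40)&(r>b+40)&box(295,195,340,262)
for lo,hi in((195,232),(232,262)):
    q=p[red&(v>=lo)&(v<hi)&(p[...,2]>.115)];c,ra=cv2.minEnclosingCircle((q[:,:2]*1000).astype(np.float32));print('stop',c,ra,np.median(q,0))
# blocks
q=p[box(235,140,395,260)&(abs(p[...,2]-.038)<.002)&(g>r+20)];print('teal',cv2.minAreaRect((q[:,:2]*1000).astype(np.float32)),len(q))
org=(r>g+40)&(g>b+10)&box(20,270,170,415)
q=rect(org,'orange')
q=p[box(10,260,175,415)&(abs(p[...,2]-.038)<.0025)&~org];print('grey',cv2.minAreaRect((q[:,:2]*1000).astype(np.float32)),len(q))
E
```

```text
tabL 661 [(np.float64(0.076), np.int64(16)), (np.float64(0.08), np.int64(16)), (np.float64(0.088), np.int64(18)), (np.float64(0.09), np.int64(17)), (np.float64(0.098), np.int64(38)), (np.float64(0.1), np.int64(314)), (np.float64(0.102), np.int64(56))]
   539.0697631835938 -114.95098876953125 (7.903768062591553, 24.207805633544922) 62.6634407043457 [ 0.5397 -0.1152  0.101 ] [ 0.5282 -0.1226  0.0971] [ 0.5512 -0.1063  0.1029]
tabR 627 [(np.float64(0.098), np.int64(17)), (np.float64(0.1), np.int64(335)), (np.float64(0.102), np.int64(56))]
   520.0213623046875 -152.2801513671875 (7.885838031768799, 24.24693489074707) 63.94044494628906 [ 0.5207 -0.1528  0.1012] [ 0.5076 -0.1609  0.097 ] [ 0.5312 -0.1451  0.1031]
cap 3354 [(np.float64(0.0), np.int64(20)), (np.float64(0.036), np.int64(84)), (np.float64(0.07), np.int64(46)), (np.float64(0.072), np.int64(214)), (np.float64(0.074), np.int64(69)), (np.float64(0.078), np.int64(24)), (np.float64(0.08), np.int64(16)), (np.float64(0.082), np.int64(23)), (np.float64(0.084), np.int64(22)), (np.float64(0.088), np.int64(28)), (np.float64(0.09), np.int6
[... 560 characters left out ...]
97266 [ 0.5315 -0.1347  0.1091] [ 0.5081 -0.1529  0.105 ] [ 0.5517 -0.1146  0.1129]
stop (538.6625366210938, -138.2642059326172) 5.872247219085693 [ 0.53882056 -0.13856017  0.11924566]
stop (520.9856567382812, -129.25265502929688) 5.902914047241211 [ 0.52109941 -0.12933197  0.11921439]
teal ((529.8580932617188, -133.9110107421875), (98.77647399902344, 78.08226776123047), 62.91020202636719) 3501
orange 2622 [(np.float64(0.044), np.int64(73)), (np.float64(0.046), np.int64(532)), (np.float64(0.048), np.int64(760)), (np.float64(0.05), np.int64(1102)), (np.float64(0.052), np.int64(130))]
grey ((499.4530029296875, 114.91168212890625), (78.98023986816406, 100.1843490600586), 20.47063636779785) 3132
```

Cartridge centre is (529.8,-133.8) mm, with its y axis at 63.0°. The tabs, stoppers, cap and teal rim all agree on this. Before grasping I'll look at the rinse block from the same relative pose.

```bash

python3 -m creep '{"slide":[[-0.1,0.83,0],[-0.1,0.83,0],[-0.1,0.83,0]],"twist":[[0,0,0.066],[0,0,0.066],[0,0,0.066]],"fingers":[1,1,1]}'
python3 -m creep '{"slide":[[-0.1,0.83,0],[-0.1,0.83,0],[-0.1,0.83,0],[-0.1,0.83,0],[-0.1,0.83,0]],"twist":[[0,0,0.066],[0,0,0.066],[0,0,0.066],[0,0,0.066],[0,0,0.066]],"fingers":[1,1,1,1,1]}'
python3 - <<'E'
from h import *
d=grab('wrist','w2');p=cloud(d);im=d['img'].astype(int);b,g,r=im[...,0],im[...,1],im[...,2]
crop('w2',240,120,400,270,5,'c5')
org=(r>g+30)&(g>b+10)&(p[...,2]>.03)
q=p[org];h=np.histogram(q[:,2],bins=np.arange(0,.1,.002));print([(round(float(e),3),int(c)) for c,e in zip(*h) if c>15])
zt=np.percentile(q[:,2],90)
s=q[q[:,2]>.044]; print(cv2.minAreaRect((s[:,:2]*1000).astype(np.float32)))
m=(abs(p[...,2]-.038)<.0025)&(abs(r-b)<25)&(np.hypot(p[...,0]-.4995,p[...,1]-.115)<.07);q=p[m];print('grey',cv2.minAreaRect((q[:,:2]*1000).astype(np.float32)),len(q),np.median(q[:,2]))
E
```

```text
clock: 1.9
position: [0.5069, -0.0088, 0.2313]
ee_rot: [-0.001, 1.0, -0.027, -0.001]
contact_force: [0.9, 0.1, 0.3]
width: 0.0856
clock: 2.4
position: [0.4935, 0.1131, 0.2314]
ee_rot: [0.001, 0.984, 0.176, -0.0]
contact_force: [0.7, -0.3, -0.2]
width: 0.0854
[(0.038, 24), (0.042, 45), (0.044, 171), (0.046, 1032), (0.048, 991), (0.05, 1417), (0.052, 168)]
((499.4040832519531, 115.65497589111328), (53.96413803100586, 73.76654052734375), 20.35818862915039)
grey ((499.2857360839844, 115.68461608886719), (79.02245330810547, 99.01945495605469), 20.291217803955078) 4475 0.03688503486958267
```

View pics/c5.png

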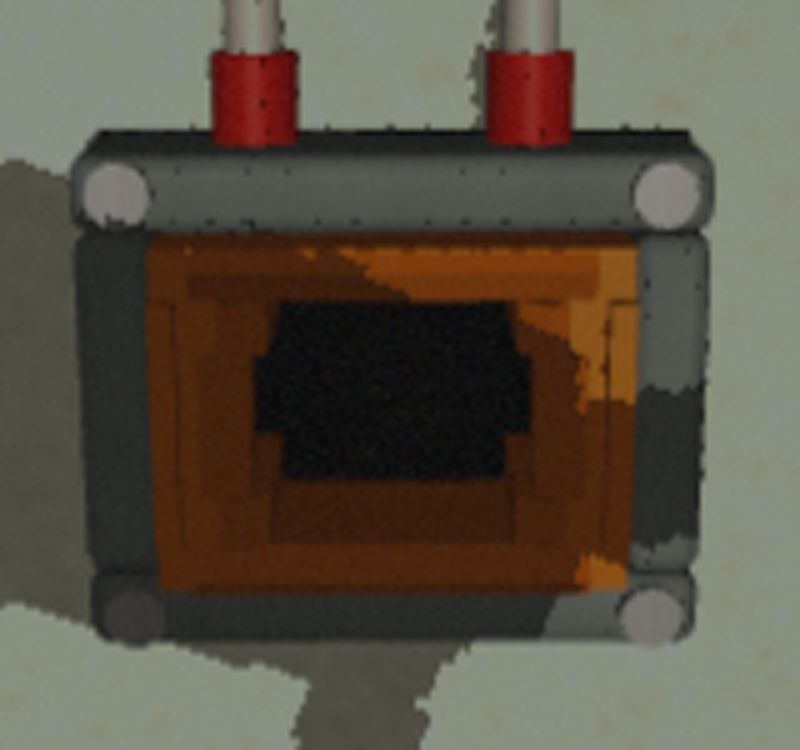

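The rinse centre is (499.35,115.67) mm, with its y axis at 110.3°. The rim reads about 51–52 mm, so the socket setting looks near its lowest. I'll read the state before going back to the cartridge.

```bash
python3 - <<'E'
from h import *
for i in range(2):
    s=telemetry.get_state();print(s['clock'],s['position'],s['ee_rot'],s['contact_force'])
E
```

```text
2.45 [0.49366982 0.11274193 0.23136824] [ 6.29105210e-04  9.84413639e-01  1.75867528e-01 -6.02106558e-05] [-0.19988952 -0.35524605 -0.0541421 ]
2.45 [0.49366982 0.11274193 0.23136824] [ 6.29105210e-04  9.84413639e-01  1.75867528e-01 -6.02106558e-05] [-0.19988952 -0.35524605 -0.0541421 ]
```

```bash

python3 -m creep '{"slide":[[0,0,0],[0,0,0]],"twist":[[0,0,0],[0,0,0]],"fingers":[1,1]}'
python3 -m creep '{"slide":[[0.12,-0.83,0],[0.12,-0.83,0],[0.12,-0.83,0],[0.12,-0.83,0],[0.12,-0.83,0]],"twist":[[0,0,-0.066],[0,0,-0.066],[0,0,-0.066],[0,0,-0.066],[0,0,-0.066]],"fingers":[1,1,1,1,1]}'
python3 -m creep '{"slide":[[0.12,-0.82,-0.3],[0.12,-0.82,-0.3],[0.12,-0.82,-0.3],[0.12,-0.82,-0.3],[0.12,-0.82,-0.3],[0.12,-0.82,-0.3],[0.12,-0.82,-0.3]],"twist":[[0,0,-0.066],[0,0,-0.066],[0,0,-0.066],[0,0,-0.066],[0,0,-0.066],[0,0,-0.066],[0,0,-0.066]],"fingers":[1,1,1,1,1,1,1]}'
python3 - <<'E'
from h import *
s=telemetry.get_state();print(s['clock'],s['position'],s['ee_rot'],s['contact_force'])
E
```

```text
clock: 2.65
position: [0.4939, 0.113, 0.2313]
ee_rot: [0.0, 0.984, 0.176, -0.0]
contact_force: [0.3, 0.0, 0.3]
width: 0.085
clock: 3.15
position: [0.5116, -0.0109, 0.2312]
ee_rot: [-0.0, 1.0, -0.03, -0.0]
contact_force: [0.8, 0.2, -0.1]
width: 0.0853
clock: 3.85
position: [0.5298, -0.1315, 0.187]
ee_rot: [-0.0, 0.972, -0.233, 0.0]
contact_force: [-1.1, -0.2, 0.5]
width: 0.0856
3.85 [ 0.52984994 -0.13154413  0.18703313] [-1.32271471e-04  9.72454908e-01 -2.33090573e-01  4.69037480e-04] [-1.14726805 -0.21885074  0.52316637]
```

```bash

for i in 1 2 3; do python3 -m creep '{"slide":[[0,0,0]],"twist":[[0,0,0]],"fingers":[1]}' >/dev/null; python3 -c "
from h import *
s=telemetry.get_state();print(s['clock'],s['position'],s['ee_rot'][1:3],s['contact_force'])"; done
```

```text
3.95 [ 0.52984727 -0.13190738  0.18698582] [ 0.97238854 -0.2333673 ] [-0.57680261  0.37486187  1.05053304]
4.05 [ 0.52978555 -0.13229403  0.18678272] [ 0.97231438 -0.23367634] [ 0.01835158 -0.83504734  0.34023708]
4.15 [ 0.52976177 -0.13263838  0.18659722] [ 0.9722408  -0.23398242] [-0.38944896 -0.2969853   0.2634818 ]
```

```bash

python3 -m creep '{"slide":[[0,-0.006,-0.25],[0,-0.006,-0.45],[0,-0.006,-0.6],[0,-0.006,-0.72],[0,-0.006,-0.81],[0,-0.006,-0.81],[0,-0.006,-0.81],[0,-0.006,-0.81],[0,-0.006,-0.81]],"twist":[[0,0,0],[0,0,0],[0,0,0],[0,0,0],[0,0,0],[0,0,0],[0,0,0],[0,0,0],[0,0,0]],"fingers":[1,1,1,1,1,1,1,1,1]}'
python3 - <<'E'
from h import *
d=grab('wrist','w3');s=telemetry.get_state();print(s['clock'],s['position'],s['ee_rot'],s['contact_force'])
E
```

```text
clock: 5.05
position: [0.5304, -0.1342, 0.0658]
ee_rot: [0.0, 0.972, -0.234, 0.001]
contact_force: [-0.0, -0.6, 0.3]
width: 0.0852
5.1 [ 0.53029002 -0.13420195  0.06574716] [ 1.75189922e-04  9.72145152e-01 -2.34377814e-01  9.01797724e-04] [-0.06151608  0.23418778 -0.1603909 ]
```

View pics/w3.png

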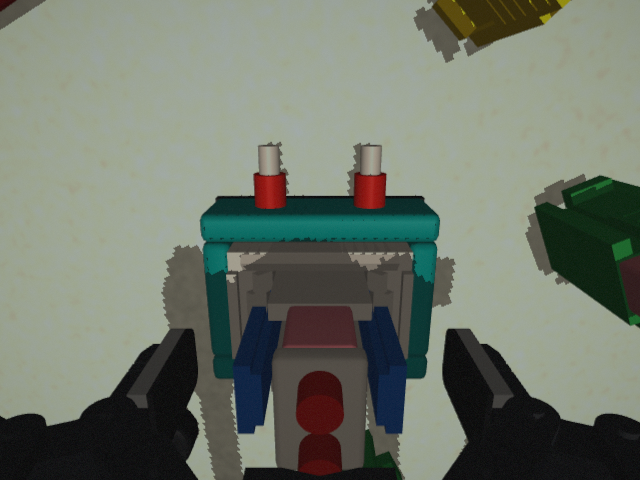

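The cartridge sits centred between the fingers: tabs at columns 235 and 405, fingers at 197 and 443. I'll close in stages.

```bash

python3 -m creep '{"slide":[[0,0,0],[0,0,0],[0,0,0],[0,0,0],[0,0,0]],"twist":[[0,0,0],[0,0,0],[0,0,0],[0,0,0],[0,0,0]],"fingers":[0.6,0.4,0.25,0.2,0.2]}' 40
python3 -m creep '{"slide":[[0,0,0],[0,0,0],[0,0,0]],"twist":[[0,0,0],[0,0,0],[0,0,0]],"fingers":[0.12,0.08,0.05]}' 40
python3 -m creep '{"slide":[[0,0,0],[0,0,0],[0,0,0],[0,0,0]],"twist":[[0,0,0],[0,0,0],[0,0,0],[0,0,0]],"fingers":[0,-0.05,-0.1,-0.15]}' 40
python3 - <<'E'
from h import *
d=grab('wrist','w4');s=telemetry.get_state();print(s['clock'],s['position'],s['ee_rot'],s['contact_force'],s['moment'],s['width'])
E
```

```text
clock: 5.6
position: [0.5297, -0.1339, 0.0648]
ee_rot: [0.0, 0.972, -0.234, -0.0]
contact_force: [-0.2, -0.4, 0.3]
width: 0.0513
clock: 5.9
position: [0.5299, -0.134, 0.0655]
ee_rot: [0.0, 0.972, -0.234, 0.0]
contact_force: [-0.6, 0.5, 6.3]
width: 0.045
clock: 6.3
position: [0.5299, -0.134, 0.0656]
ee_rot: [0.0, 0.972, -0.234, 0.0]
contact_force: [-1.1, 0.7, 6.2]
width: 0.0365
6.35 [ 0.52990291 -0.13394831  0.06559628] [ 1.18132206e-05  9.72143689e-01 -2.34385410e-01  3.56507089e-04] [-0.94893757  0.10973489  5.38189006] [0.15304875 0.24458783 0.00947564] 0.03627785162313571
```

View pics/w4.png

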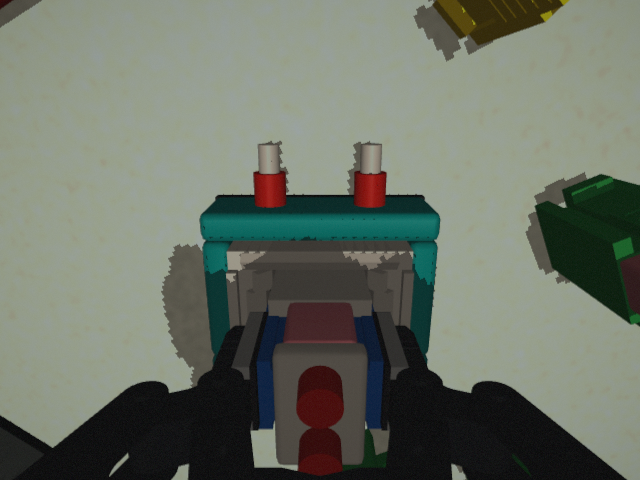

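Both tabs are pressed evenly. The +6 N upward on the tool is the seal's push now carried by the gripper, so the barbs are free. I'll lift slowly at first.

```bash

python3 -m creep '{"slide":[[0,0,0],[0,0,0],[0,0,0.01],[0,0,0.02],[0,0,0.03]],"twist":[[0,0,0],[0,0,0],[0,0,0],[0,0,0],[0,0,0]],"fingers":[-0.4,-0.4,-0.4,-0.4,-0.4]}' 50
python3 -m creep '{"slide":[[0,0,0.02],[0,0,0.04],[0,0,0.06],[0,0,0.08]],"twist":[[0,0,0],[0,0,0],[0,0,0],[0,0,0]],"fingers":[-0.4,-0.4,-0.4,-0.4]}'
```

```text
clock: 6.85
position: [0.5299, -0.1339, 0.0701]
ee_rot: [0.0, 0.972, -0.234, 0.0]
contact_force: [-0.5, 0.7, 5.3]
width: 0.0333
clock: 7.25
position: [0.5295, -0.134, 0.0812]
ee_rot: [0.0, 0.972, -0.234, -0.0]
contact_force: [1.1, 0.0, -1.9]
width: 0.033
```

The force is now just the weight, so the cartridge is free. I'll lift it clear and look.

```bash

python3 -m creep '{"slide":[[0,0,0.15],[0,0,0.35],[0,0,0.55],[0,0,0.75],[0,0,0.8],[0,0,0.8]],"twist":[[0,0,0],[0,0,0],[0,0,0],[0,0,0],[0,0,0],[0,0,0]],"fingers":[-0.4,-0.4,-0.4,-0.4,-0.4,-0.4]}'
python3 - <<'E'
from h import *
d=grab('wrist','w5');d=grab('scene','s5');s=telemetry.get_state();print(s['clock'],s['position'],s['ee_rot'],s['contact_force'],s['moment'],s['width'])
crop('s5',160,120,360,270,4,'c6')
E
```

```text
clock: 7.85
position: [0.53, -0.1342, 0.2016]
ee_rot: [0.0, 0.972, -0.234, 0.001]
contact_force: [-0.6, -0.2, -2.7]
width: 0.0329
7.95 [ 0.52852531 -0.13358428  0.19942372] [-1.56368222e-04  9.72135667e-01 -2.34412390e-01 -1.74695761e-03] [-0.39132398 -0.27509737 -1.45145584] [ 1.64362054e-02  1.39559899e-02 -8.22216131e-05] 0.03269213028669064
```

View pics/w5.png

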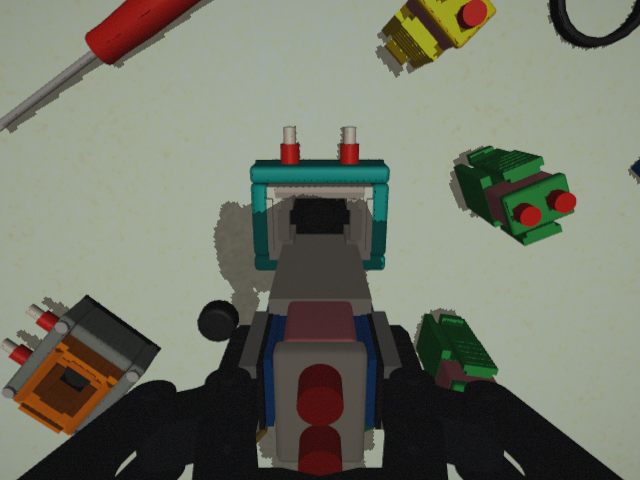

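View pics/c6.png

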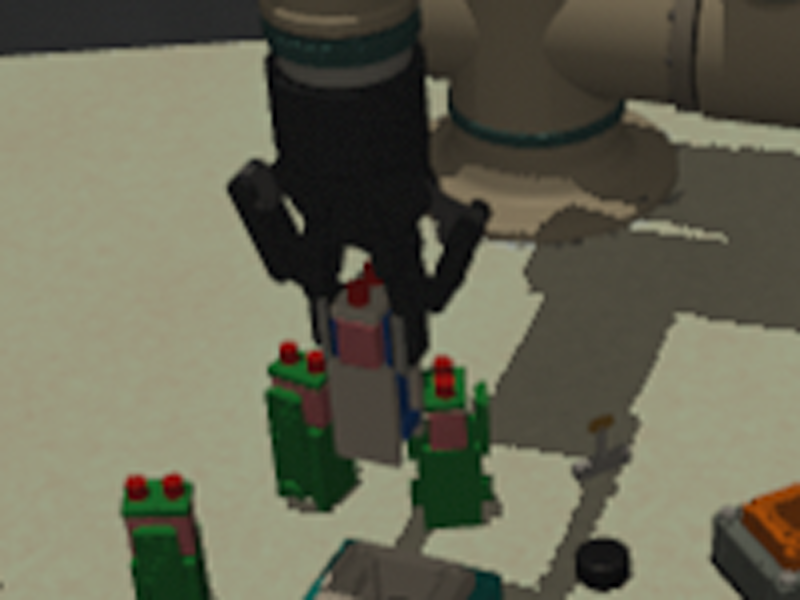

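The cartridge is held straight and unslipped, with its cap at (320,343) as in w4, and the teal socket is empty. I'll measure its offset in the hand.

```bash
python3 - <<'E'
from h import *
for t in('w4','w5'):
    d=load(t);p=cloud(d);im=d['img'].astype(int);b,g,r=im[...,0],im[...,1],im[...,2]
    v,u=np.mgrid[0:480,0:640]; m=(u>270)&(u<370)&(v>335)&(v<470)&~(r>g+30)&(abs(b-r)<25)&(r>50)
    q=p[m]; z=np.median(q[:,2]); q=q[abs(q[:,2]-z)<.004]
    A=np.c_[q[:,:2]-q[:,:2].mean(0),np.ones(len(q))];c=np.linalg.lstsq(A,q[:,2],rcond=None)[0]
    mr=(u>270)&(u<370)&(v>360)&(v<432)&(r>g+30); qq=p[mr]; print(t,z,c,cv2.minAreaRect((q[:,:2]*1000).astype(np.float32)),len(q))
    print(d['world_from_camera'][:3,3])
E
```

```text
w4 nan [0. 0. 0.] ((0.0, 0.0), (0.0, 0.0), 0.0) 0
[ 0.60379685 -0.17178333  0.20709233]
w5 nan [0. 0. 0.] ((0.0, 0.0), (0.0, 0.0), 0.0) 0
[ 0.60378872 -0.17192373  0.34314439]<stdin>:6: RuntimeWarning: Mean of empty slice.
  ret = um.true_divide(
```

```bash

python3 -m creep '{"slide":[[-0.03,0.2,0],[-0.06,0.5,0],[-0.1,0.8,0],[-0.1,0.83,0],[-0.1,0.83,0]],"twist":[[0,0,0.016],[0,0,0.036],[0,0,0.056],[0,0,0.066],[0,0,0.066]],"fingers":[-0.4,-0.4,-0.4,-0.4,-0.4]}'
python3 -m creep '{"slide":[[-0.03,0.2,0],[-0.06,0.5,0],[-0.1,0.75,0],[-0.1,0.83,0],[-0.1,0.83,0],[-0.1,0.83,0],[-0.1,0.83,0],[-0.1,0.83,0]],"twist":[[0,0,0.016],[0,0,0.036],[0,0,0.056],[0,0,0.066],[0,0,0.066],[0,0,0.066],[0,0,0.066],[0,0,0.066]],"fingers":[-0.4,-0.4,-0.4,-0.4,-0.4,-0.4,-0.4,-0.4]}'
python3 - <<'E'
from h import *
for i in range(2):
    s=telemetry.get_state();print(s['clock'],s['position'],s['ee_rot'],s['contact_force'],s['width'])
    d=grab('wrist','w6')
p=cloud(d);im=d['img'].astype(int);b,g,r=im[...,0],im[...,1],im[...,2]
m=(abs(p[...,2]-.038)<.0025)&(abs(r-b)<25)&(np.hypot(p[...,0]-.4995,p[...,1]-.115)<.07);q=p[m];print('grey',cv2.minAreaRect((q[:,:2]*1000).astype(np.float32)),len(q))
E
```

```text
clock: 8.45
position: [0.5132, -0.0079, 0.1993]
ee_rot: [-0.0, 1.0, -0.028, -0.002]
contact_force: [1.1, -0.0, -2.9]
width: 0.033
clock: 9.25
position: [0.4999, 0.1138, 0.2011]
ee_rot: [0.0, 0.984, 0.176, -0.0]
contact_force: [0.4, 0.8, -2.1]
width: 0.0332
9.25 [0.49989617 0.11376183 0.20105324] [ 2.26101941e-04  9.84416961e-01  1.75849756e-01 -2.41800656e-04] [ 0.38701188  0.78688281 -2.09106555] 0.03323846768928732
9.3 [0.49988513 0.11390421 0.20117841] [ 1.90389038e-04  9.84389203e-01  1.76005236e-01 -1.36496979e-04] [-0.2746278  -0.50016725 -1.82634382] 0.03320937154493606
grey ((499.8096618652344, 115.85696411132812), (78.94695281982422, 99.17645263671875), 20.298654556274414) 4345
```

View pics/w6.png

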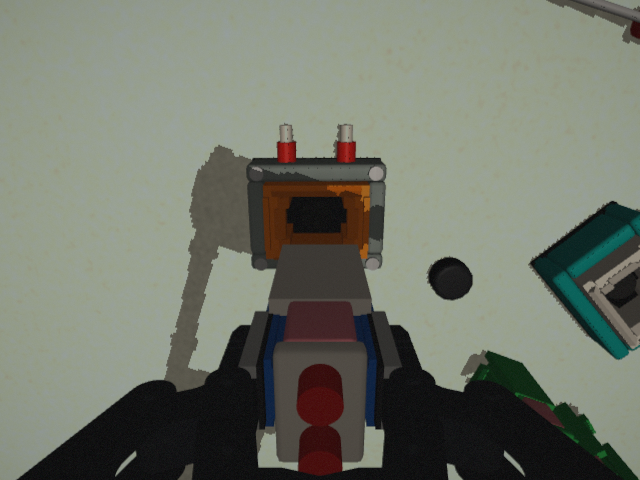

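```bash

python3 -m creep '{"slide":[[0,0.003,-0.15],[0,0.003,-0.35],[0,0.003,-0.5],[0,0.003,-0.58],[0,0.003,-0.58],[0,0.003,-0.58],[0,0.003,-0.58],[0,0.003,-0.58],[0,0.003,-0.58],[0,0.003,-0.58]],"twist":[[0,0,0],[0,0,0],[0,0,0],[0,0,0],[0,0,0],[0,0,0],[0,0,0],[0,0,0],[0,0,0],[0,0,0]],"fingers":[-0.4,-0.4,-0.4,-0.4,-0.4,-0.4,-0.4,-0.4,-0.4,-0.4]}'
python3 - <<'E'
from h import *
d=grab('wrist','w7');s=telemetry.get_state();print(s['clock'],s['position'],s['ee_rot'],s['contact_force'],s['moment'],s['width'])
grab('scene','s7');crop('s7',300,130,450,290,3.7,'c7')
E
```

```text
clock: 10.35
position: [0.4999, 0.1155, 0.1148]
ee_rot: [0.0, 0.984, 0.177, 0.0]
contact_force: [-0.3, -0.1, -2.3]
width: 0.0328
10.4 [0.49984557 0.11549665 0.11469822] [8.34884002e-05 9.84180122e-01 1.77170409e-01 3.56110523e-04] [-0.18058646  0.96190809 -2.09074667] [-0.00955377  0.01989917  0.04671245] 0.03323104517552208
```

View pics/w7.png

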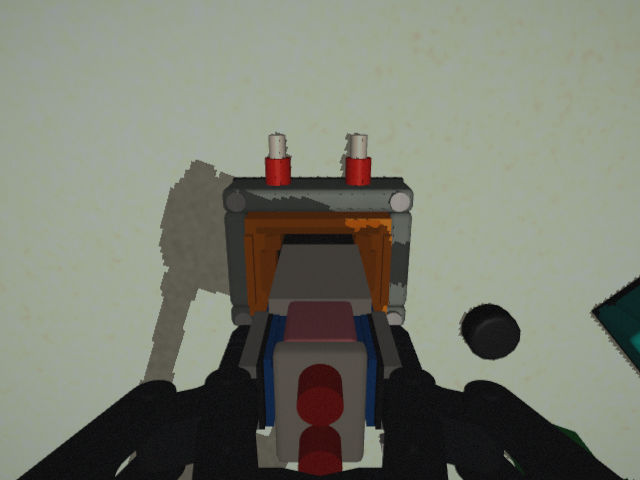

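View pics/c7.png

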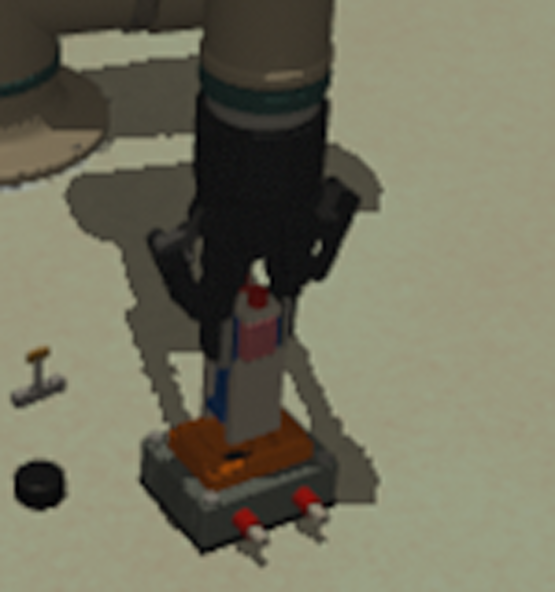

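The cartridge is centred over the socket. Its foot spans columns 272–370, and the orange socket opening is centred near 318. I'll descend in small steps and watch the force.

```bash

python3 -m creep '{"slide":[[-0.001,0.002,-0.02],[-0.001,0.002,-0.04],[-0.001,0.002,-0.06],[-0.001,0.002,-0.08],[-0.001,0.002,-0.1]],"twist":[[0,0,0],[0,0,0],[0,0,0],[0,0,0],[0,0,0]],"fingers":[-0.4,-0.4,-0.4,-0.4,-0.4]}'
python3 -m creep '{"slide":[[0,0,-0.01],[0,0,-0.02],[0,0,-0.03],[0,0,-0.04]],"twist":[[0,0,0],[0,0,0],[0,0,0],[0,0,0]],"fingers":[-0.4,-0.4,-0.4,-0.4]}'
```

```text
clock: 10.95
position: [0.4995, 0.1158, 0.0989]
ee_rot: [0.0, 0.984, 0.177, -0.0]
contact_force: [0.8, -0.2, -2.0]
width: 0.0326
clock: 11.35
position: [0.4996, 0.1158, 0.0933]
ee_rot: [0.0, 0.984, 0.177, 0.0]
contact_force: [-0.3, 0.1, -2.2]
width: 0.033
```

```bash

python3 -m creep '{"slide":[[0,0,-0.01],[0,0,-0.02],[0,0,-0.03],[0,0,-0.03]],"twist":[[0,0,0],[0,0,0],[0,0,0],[0,0,0]],"fingers":[-0.4,-0.4,-0.4,-0.4]}'
```

```text
clock: 11.75
position: [0.4994, 0.1158, 0.0886]
ee_rot: [0.0, 0.984, 0.177, -0.0]
contact_force: [-0.4, 0.6, -2.1]
width: 0.033
```

```bash

python3 -m creep '{"slide":[[0,0,-0.01],[0,0,-0.02],[0,0,-0.03],[0,0,-0.04],[0,0,-0.04]],"twist":[[0,0,0],[0,0,0],[0,0,0],[0,0,0],[0,0,0]],"fingers":[-0.4,-0.4,-0.4,-0.4,-0.4]}'
```

```text
clock: 12.25
position: [0.4994, 0.1157, 0.0826]
ee_rot: [0.0, 0.984, 0.177, -0.0]
contact_force: [0.6, -0.4, -1.0]
width: 0.033
```

```bash

python3 -m creep '{"slide":[[0,0,-0.01],[0,0,-0.02],[0,0,-0.03],[0,0,-0.03]],"twist":[[0,0,0],[0,0,0],[0,0,0],[0,0,0]],"fingers":[-0.4,-0.4,-0.4,-0.4]}'
```

```text
clock: 12.65
position: [0.4998, 0.1158, 0.0787]
ee_rot: [0.0, 0.984, 0.177, 0.0]
contact_force: [-0.5, 0.5, 3.7]
width: 0.0331
```

The seal was met between TCP 0.0826 and 0.079, so the locking depth should be near TCP 0.068. I'll continue.

```bash

python3 -m creep '{"slide":[[0,0,-0.01],[0,0,-0.02],[0,0,-0.03],[0,0,-0.04],[0,0,-0.04]],"twist":[[0,0,0],[0,0,0],[0,0,0],[0,0,0],[0,0,0]],"fingers":[-0.4,-0.4,-0.4,-0.4,-0.4]}'
```

```text
clock: 13.15
position: [0.4998, 0.1158, 0.0723]
ee_rot: [0.0, 0.984, 0.177, 0.0]
contact_force: [-0.1, 0.5, 5.0]
width: 0.0331
```

```bash

python3 -m creep '{"slide":[[0,0,-0.007],[0,0,-0.014],[0,0,-0.014]],"twist":[[0,0,0],[0,0,0],[0,0,0]],"fingers":[-0.4,-0.4,-0.4]}'
```

```text
clock: 13.45
position: [0.4998, 0.1159, 0.0703]
ee_rot: [0.0, 0.984, 0.177, 0.0]
contact_force: [-1.9, -0.1, 5.4]
width: 0.0328
```

```bash

python3 -m creep '{"slide":[[0,0,-0.005],[0,0,-0.01],[0,0,-0.01]],"twist":[[0,0,0],[0,0,0],[0,0,0]],"fingers":[-0.4,-0.4,-0.4]}'
```

```text
clock: 13.75
position: [0.4998, 0.1158, 0.0689]
ee_rot: [0.0, 0.984, 0.177, 0.0]
contact_force: [-0.7, 0.1, 6.0]
width: 0.0329
```

```bash

python3 -m creep '{"slide":[[0,0,-0.003],[0,0,-0.005],[0,0,-0.005]],"twist":[[0,0,0],[0,0,0],[0,0,0]],"fingers":[-0.4,-0.4,-0.4]}'
```

```text
clock: 14.05
position: [0.4998, 0.1158, 0.0682]
ee_rot: [0.0, 0.984, 0.177, 0.0]
contact_force: [-0.4, 0.5, 6.3]
width: 0.033
```

```bash

python3 -m creep '{"slide":[[0,0,-0.003],[0,0,-0.005],[0,0,-0.005]],"twist":[[0,0,0],[0,0,0],[0,0,0]],"fingers":[-0.4,-0.4,-0.4]}'
```

```text
clock: 14.35
position: [0.4998, 0.1158, 0.0675]
ee_rot: [0.0, 0.984, 0.177, 0.0]
contact_force: [-1.6, 0.2, 5.7]
width: 0.0332
```

```bash

python3 -m creep '{"slide":[[0,0,-0.003],[0,0,-0.005],[0,0,-0.005]],"twist":[[0,0,0],[0,0,0],[0,0,0]],"fingers":[-0.4,-0.4,-0.4]}'
```

```text
clock: 14.65
position: [0.4999, 0.1158, 0.0671]
ee_rot: [0.0, 0.984, 0.177, 0.0]
contact_force: [-1.6, -0.5, 8.1]
width: 0.0329
```

Force is rising at 0.067, which suggests the stop is close.

```bash

python3 -m creep '{"slide":[[0,0,-0.003],[0,0,-0.005],[0,0,-0.005]],"twist":[[0,0,0],[0,0,0],[0,0,0]],"fingers":[-0.4,-0.4,-0.4]}'
```

```text
clock: 14.95
position: [0.5, 0.1159, 0.067]
ee_rot: [0.0, 0.984, 0.177, 0.001]
contact_force: [-2.6, -0.5, 13.0]
width: 0.0329
```

The wrist reads 13 N and the tool has stopped descending, so the cartridge is on the hard stop. I'll release the tabs gradually.

```bash

python3 -m creep '{"slide":[[0,0,-0.002],[0,0,-0.002],[0,0,-0.002],[0,0,-0.002],[0,0,-0.002]],"twist":[[0,0,0],[0,0,0],[0,0,0],[0,0,0],[0,0,0]],"fingers":[-0.1,0,0.08,0.15,0.2]}'
python3 -m creep '{"slide":[[0,0,0],[0,0,0],[0,0,0],[0,0,0]],"twist":[[0,0,0],[0,0,0],[0,0,0],[0,0,0]],"fingers":[0.3,0.4,0.4,0.4]}'
python3 - <<'E'
from h import *
d=grab('wrist','w8');s=telemetry.get_state();print(s['clock'],s['position'],s['contact_force'],s['moment'],s['width'])
E
```

```text
clock: 15.45
position: [0.4996, 0.1158, 0.0652]
ee_rot: [0.0, 0.984, 0.177, 0.0]
contact_force: [-0.1, 0.3, 1.1]
width: 0.0514
clock: 15.85
position: [0.4994, 0.1158, 0.0652]
ee_rot: [0.0, 0.984, 0.177, -0.0]
contact_force: [-0.5, -0.2, 0.2]
width: 0.06
15.9 [0.49950068 0.11576083 0.06530542] [-0.26089523 -0.1664265  -0.35764302] [ 0.01847059  0.01041626 -0.0015654 ] 0.05949025278115939
```

View pics/w8.png

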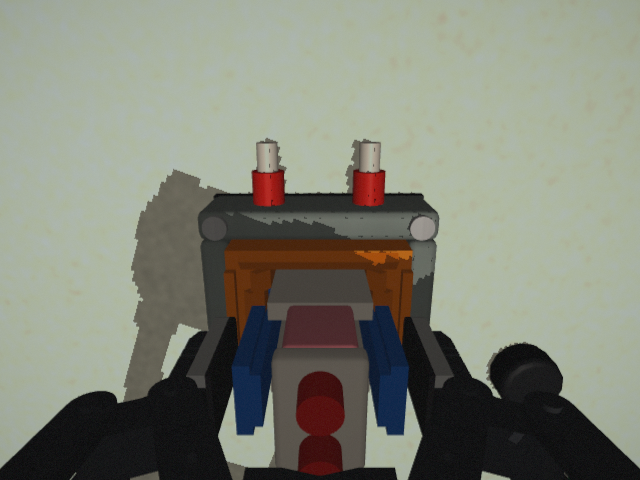

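Tabs are back to columns 233 and 407, the same as before the pinch (235 and 405). I'll open fully, rise straight up and check the height.

```bash

python3 -m creep '{"slide":[[0,0,0],[0,0,0],[0,0,0],[0,0,0.15],[0,0,0.4],[0,0,0.7],[0,0,0.95],[0,0,1],[0,0,1],[0,0,1],[0,0,1]],"twist":[[0,0,0],[0,0,0],[0,0,0],[0,0,0],[0,0,0],[0,0,0],[0,0,0],[0,0,0],[0,0,0],[0,0,0],[0,0,0]],"fingers":[0.7,1,1,1,1,1,1,1,1,1,1]}'
python3 -m creep '{"slide":[[0,0,0.1],[0,0,0.1],[0,0,0.1]],"twist":[[0,0,0],[0,0,0],[0,0,0]],"fingers":[1,1,1]}'
python3 - <<'E'
from h import *
d=grab('wrist','w9');p=cloud(d);im=d['img'].astype(int);b,g,r=im[...,0],im[...,1],im[...,2]
v,u=np.mgrid[0:480,0:640]
near=np.hypot(p[...,0]-.4996,p[...,1]-.1158)<.07
blue=(b>r+20)&(b>g+15)&near&(p[...,2]>.08)
q=p[blue];h=np.histogram(q[:,2],bins=np.arange(.08,.14,.002));print('blue',[(round(float(e),3),int(c)) for c,e in zip(*h) if c>10])
zt=q[:,2].max()
for n,m in(('L',blue&(u<315)),('R',blue&(u>=315))):
    q=p[m];z=np.percentile(q[:,2],80);q=q[q[:,2]>z-.005];print(n,z,cv2.minAreaRect((q[:,:2]*1000).astype(np.float32)))
w=near&(p[...,2]>.1)&(abs(r-b)<25);h=np.histogram(p[w][:,2],bins=np.arange(.1,.14,.001));print('cap',[(round(float(e),3),int(c)) for c,e in zip(*h) if c>20])
z=np.median(p[w][:,2]);q=p[w&(abs(p[...,2]-z)<.003)];print(z,cv2.minAreaRect((q[:,:2]*1000).astype(np.float32)))
A=np.c_[q[:,:2]-q[:,:2].mean(0),np.ones(len(q))];print('tilt',np.linalg.lstsq(A,q[:,2],rcond=None)[0])
o=(r>g+30)&(g>b+10)&near&(p[...,2]>.03);h=np.histogram(p[o][:,2],bins=np.arange(.03,.08,.002));print('or',[(round(float(e),3),int(c)) for c,e in zip(*h) if c>15])
crop('w9',240,110,395,260,5,'c9')
E
```

```text
clock: 17.0
position: [0.4983, 0.1156, 0.2135]
ee_rot: [-0.0, 0.984, 0.177, -0.002]
contact_force: [-0.2, -0.5, -0.4]
width: 0.0851
clock: 17.3
position: [0.4992, 0.1157, 0.2293]
ee_rot: [-0.0, 0.984, 0.177, -0.001]
contact_force: [-0.6, -0.6, 0.4]
width: 0.0856
blue [(0.08, 14), (0.082, 18), (0.084, 26), (0.086, 20), (0.088, 22), (0.09, 23), (0.092, 25), (0.094, 26), (0.096, 32), (0.098, 26), (0.1, 294), (0.102, 494)]
L 0.10265049735904469 ((492.1696472167969, 134.45677185058594), (24.070104598999023, 7.8404669761657715), 19.452346801757812)
R 0.1027287349154703 ((506.8085632324219, 95.32341003417969), (23.992902755737305, 7.924991607666016), 21.30484962463379)
cap [(0.105, 22), (0.107, 26), (0.108, 127), (0.109, 540), (0.11, 727), (0.111, 167)]
0.29176166766780454 ((505.62896728515625, 118.02974700927734), (17.472856521606445, 137.67855834960938), 20.547489166259766)
tilt [-0.12657328 -0.04686154  0.2923093 ]
or [(0.04, 29), (0.042, 21), (0.044, 94), (0.046, 709), (0.048, 428), (0.05, 864), (0.052, 97)]
```

View pics/c9.png

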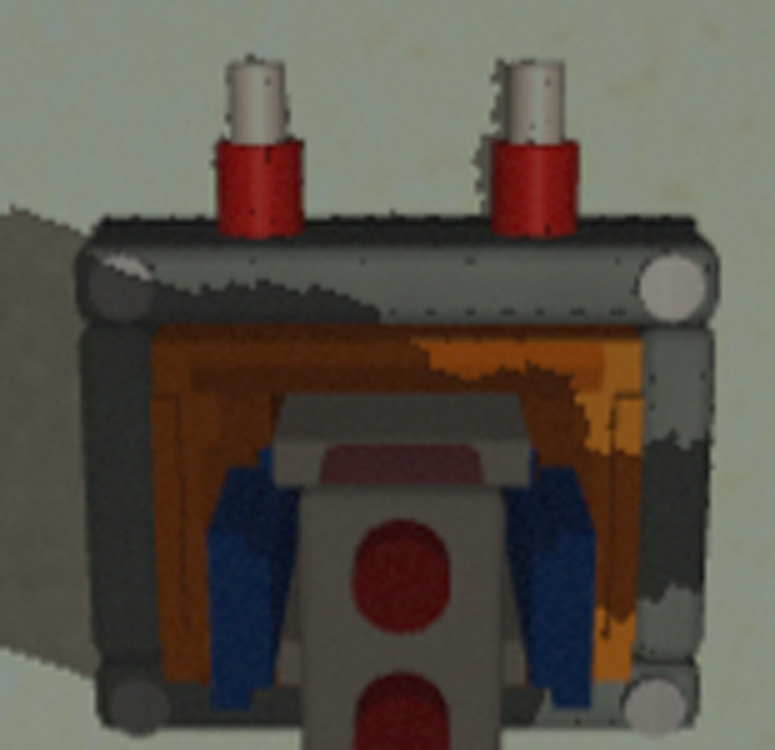

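```bash
python3 - <<'E'
from h import *
def st(t,c,yaw,tag):
    d=load(t);p=cloud(d);R=np.array([[np.cos(yaw),np.sin(yaw)],[-np.sin(yaw),np.cos(yaw)]])
    l=(p[...,:2]-c)@R.T; z=p[...,2]
    for n,m in [('rim',(abs(l[...,1])>30)&(abs(l[...,1])<36)&(abs(l[...,0])<22)) if 0 else ('rim',(abs(l[...,1])>.029)&(abs(l[...,1])<.036)&(abs(l[...,0])<.022)),('cap',(abs(l[...,0])<.02)&(abs(l[...,1])<.012)&(z>.1)&(z<.114)),('stop',(abs(l[...,0])<.02)&(abs(l[...,1])<.012)&(z>.114)&(z<.13)),('tab',(abs(l[...,0])<.011)&(abs(abs(l[...,1])-.021)<.003)&(z>.095)&(z<.108)),('blocktop',(abs(l[...,1])>.042)&(abs(l[...,1])<.048)&(abs(l[...,0])<.03)&(z<.05)&(z>.03))]:
        h,e=np.histogram(z[m],bins=np.arange(.03,.14,.001)); i=h.argmax(); q=z[m]; print(tag,n,round(float(np.median(q[abs(q-e[i]-.0005)<.0025])),4),m.sum())
st('w1',np.array([.5299,-.1338]),np.radians(-27),'loop')
st('w9',np.array([.4996,.1156]),np.radians(20.3),'rinse')
E
```

```text
loop rim 0.0461 3834
loop cap 0.1093 1536
loop stop 0.1193 650
loop tab 0.1013 581
loop blocktop 0.0368 1104
rinse rim 0.047 4025
rinse cap 0.1102 1535
rinse stop 0.1202 680
rinse tab 0.1023 592
rinse blocktop 0.0368 1100
```

The block tops read the same in both views. The orange socket sits 0.9 mm higher than the white one, and the cartridge sits 0.9–1.0 mm higher too, so it is at locking depth with the tabs fully out (41.8 mm apart against 41.9 mm before). Last, I check the bystanders.

```bash
python3 - <<'E'
from h import *
grab('scene','s9')
a=cv2.imread('pics/scene0.png').astype(int);b=cv2.imread('pics/s9.png').astype(int)
for n,(x,y,r) in dict(bottle=(482,215,22),beaker=(512,262,16),cap=(311,261,8),screw=(305,332,25),clamp=(311,232,9),collar=(149,304,16),box=(140,255,18),g1=(237,227,14),g2=(272,230,14),g3=(202,257,14),y=(202,295,16)).items():
    print(n,np.abs(a-b)[y-r:y+r,x-r:x+r].mean().round(1),end='; ')
s=telemetry.get_state();print(s['clock'],s['contact_force'],s['width'])
E
```

```text
bottle 1.9; beaker 1.9; cap 1.8; screw 2.4; clamp 2.2; collar 2.2; box 1.8; g1 1.6; g2 5.1; g3 1.7; y 1.6; 17.4 [-0.35144877  0.49728873  0.01393007] 0.08528086858844469
```

View pics/s9.png

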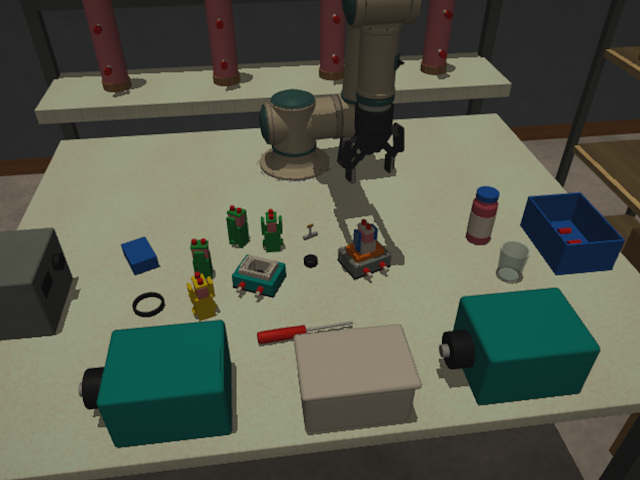

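The cartridge stands in the orange socket at (365,240), the teal socket at (260,270) is empty, and the bystanders have not moved. The gripper is clear, so I'm handing in.

```bash
python3 -c "
from rig import order
print(order.sign_off())"
```

```text
the job is handed in; nothing more can be done
None
```

I moved the cartridge from the teal block to the orange socket of the rinse block, let go, and handed the job in at about 17.4 s; no verdict is reported.

**Removal:** I pinched both blue tabs. The wrist force then rose to +6 N, the seal's push, which showed the barbs were free. I drew the cartridge straight up and saw no tug in the force readings.

**Fitting:** I lowered it into the socket until the wrist read 13 N on the hard stop. Then I let the tabs out slowly, opened the jaws and rose clear.

**Last checks:**
- **Tabs:** they are 41.8 mm apart, against 41.9 mm while locked in the teal block, so they are fully out.
- **Depth:** the cartridge and the socket rim both sit 0.9–1.0 mm higher than they did on the teal block. The cartridge is therefore at the same depth relative to its rim.
- **Surroundings:** the scene picture shows the bystanders unmoved. The small difference around one green lookalike is the cartridge that used to stand in front of it. The gripper is about 0.11 m above the cartridge and touching nothing.

**Disagreements:**
- **Socket height:** the hard-stop position suggested about 3 mm of height setting, while the camera gave about 1 mm. I put the gap down to give in the grip.
- **Finger opening:** at the tab stops the fingers read 33 mm rather than the expected 39 mm, also taken as flex.

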